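# Load closed test cartridges into the tilted feed rail

### The arm

A 6-joint arm with a two-finger parallel gripper is mounted at the origin on a cart in front of the work surface, level with it; the furniture and walls round the work are solid. World frame = base frame: x ahead of the robot, y to its left, z up, the work surface at z = 0. Lengths are in m, angles in rad, forces in N, time in s.
With the tool pointing down it reaches from about 0.375 to 0.975 m from the base axis. Payload 3.8 kg.
Tool frame: the origin (TCP) lies midway between the tips of the shut fingers; the grasp point (between the pads) lies 19 mm behind it; z points along the fingers, y is the line along which they close (so a half turn about z gives the same grasp; the last joint's range is limited). The gripper opens to 85 mm and grips with 20 to 120 N. Pads are 22 mm wide; open, the fingers measure 114 mm over their backs; the gripper's body (76 mm by 85 mm) begins 54 mm behind the grasp point. The pads swing forward as they close: fully open they stand 13 mm farther back than shut.
Start: joints at [1.292, 0.264, 1.604, -0, 1.274, -0.037], TCP at [0.162, 0.655, 0.211] pointing down, gripper open.
Joint ranges: [-2.63, 2.63], [-0.94, 2.18], [0.31, 2.57], [-1.31, 4.45], [0, 2.66], [-2.55, 2.55]. Speed limits (rad/s): [2.57, 2.57, 3.14, 3.14, 3.14, 3.14].

### API

Orientations are given as a rotation vector (axis times angle).
In Python, from workcell import sensors, viewer, job gives the robot as it stands.
- The arm moves only by the shell command python3 -m inch 'ROWS' [FORCE]. ROWS is JSON, one flat list of numbers, 7 for each row, row after row: the shift along the tool's x, y, z in mm, then the turn, a rotation vector about the tool's x, y, z in degrees, then the finger opening in mm, from 0 to 85.4. A call has exactly 8 rows; each row shifts and turns the commanded pose from where the row before left it, along the tool's axes as they then stand; what a row does not reach is not made up. A row lasts 1/10 s, in which the tool goes at most 50 mm and 8.59 degrees, less where a joint would pass 70% of its speed; a pose out of reach is approached as far as the arm can. A call is refused whole if a number of a shift passes 50 or a number of a turn 8.59, either way. A call with a gripper value outside its range is refused whole. The fingers move at their own pace and stop on an object; FORCE is the grip in N (left out, the last holds). Time passes only in rows, so rows that do not move let the fingers close, or fill a call up. It gives the time, the measured TCP pose, the force, the opening and the grip force at its end, in the units of the state.
- sensors.read_state(): the state, without advancing time (a new reading comes with each control period).
- viewer.read_camera(name): name is "scene" or "top"; returns the picture (384x512x3 uint8, red, green, blue); there is no depth.
- viewer.camera_params(name): a dict with "K" (3x3 intrinsics, pixels), "k1" (the pictures are not rectified: a ray, as slopes to the right and down, at radius r is drawn at 1 + k1 r^2 times it, then the intrinsics apply), "world_to_cam" (4x4, takes a point from world to camera coordinates). Camera axes: x right, y down, z forward; pixel columns grow to the right and rows downward; lengths in m; the calibration is good to about 2 mm. A picture is of the moment at which its call begins. camera_params takes no time and is no camera call.
- job.finish_job(): hands the job in; it is judged then, once.
The state is a dict: "time": time; "q": joint angles; "joint_vel": joint speeds; "joint_torque": joint torques, N m; "tool_pos": TCP position; "tcp_rot": TCP orientation; "wrist_force": force on the tool from outside, world axes, zero at the start; "torque": the same for the moment, N m; "width": opening from 0.0 (shut) to 1.0 (fully open); "grip_force": force on a finger pad.
Only numpy, scipy, OpenCV 4.12 (cv2) and the standard library are available. Lean on these libraries where they do the work, as an engineer would, in place of code of your own. Each camera call takes 0.05 s, during which the arm holds its last target. There are 200 camera calls.

### The job

Load the two closed test cartridges into the tilted metal rail: set each upright on the rail's open upper part and let it slide down into the covered part, the first right down to the stop and the second right up against it. Both must face the same way, with the cap's thumb tab pointing down the slope (at the start the tabs are on the side nearer the robot). Leave the cartridge with the open cap where it stands.

Things in the scene. Friction and masses are not known exactly. Their poses are not given: they have to be found in the camera images.
- cartridge_a_center (a point): loose white cartridge, orange cap closed, same as cartridge_b, upright on the worktop. 48 x 38 x 62 mm with the cap (body 44 x 38), 30 g. This point is its centre, 31 mm above its underside. z = up through the cap; -x = its facing side, where the cap's thumb tab sticks out over the patterned label (at first within 65 deg of the robot's side). Grip it across the 38 mm sides (along y), above half height.
- cartridge_a_tab (a point): tip of the cap's thumb tab of cartridge_a: 12 mm wide, 2 mm thick, 24 mm out to -x of the cartridge's axis (2 mm beyond the body's face), 28 mm above its centre.
- cartridge_b_center (a point): loose white cartridge, orange cap closed, same as cartridge_a, upright on the worktop. 48 x 38 x 62 mm with the cap (body 44 x 38), 30 g. This point is its centre, 31 mm above its underside. z = up through the cap; -x = its facing side, where the cap's thumb tab sticks out over the patterned label (at first within 65 deg of the robot's side). Grip it across the 38 mm sides (along y), above half height.
- cartridge_b_tab (a point): tip of the cap's thumb tab of cartridge_b: 12 mm wide, 2 mm thick, 24 mm out to -x of the cartridge's axis (2 mm beyond the body's face), 28 mm above its centre.
- rail_stop (a point): lower end of the tilted rail (a fixed slippery aluminium channel 200 mm long on a grey stand, rising 22 degrees): middle of the channel floor at the face of the 40 mm high stop plate. x = uphill along the channel, y = across, z = square to its floor. From x = 0 to 96 mm it is covered: 44 mm wide inside, walls 70 mm high, lips over both edges 67 mm above the floor.
- rail_load (a point): on the channel floor, 150 mm uphill of rail_stop, same axes: where to set a cartridge's underside. Here the channel is 60 mm wide, narrowing from 136 to 96 mm; side walls only 14 mm high (keep fingertips above them), open above, upper end at 200 mm. A cartridge released here, tilted with the floor and close to it, slides down by itself.
- open_cartridge_center (a point): bystander: a third, loose cartridge of the same size whose cap stands open; this point is its centre, 31 mm above the worktop. To be left where it stands.
Not all that is in view belongs to the job. Leave any purple look-alike of the part that bears cartridge_b_center alone. Leave any brown look-alike of the part that bears cartridge_a_center alone.

How it is judged:
By the outcome, as a careful person would: the job done as asked, in the order asked, and still so for the second after the job is handed in, with the robot touching nothing.
It also fails if it takes over 51 s, if anything falls off the work surface, if the arm or the gripper's body presses on something with over 40 N, if the wrist force passes 120 N, or if a joint passes its speed limit or range.

## Working session

There is one attempt and no reset: what is moved stays moved. The work goes in short steps, Python scripts to look and compute and a shell command to move; the robot and the scene stay as the last step left them, time stands still between calls to the robot, and variables do not carry over. Pictures are saved under pics/ and viewed, at most 10 in all, crops included, and the job is handed in when it is done.

```bash
mkdir -p pics; ls; python3 - <<'E'
from workcell import sensors, viewer
import cv2,numpy as np
for n in("scene","top"):
    im=viewer.read_camera(n); cv2.imwrite(f"pics/{n}0.png",im[:,:,::-1])
    p=viewer.camera_params(n); print(n,np.round(p["K"],1).tolist(),p["k1"],np.round(p["world_to_cam"],4).tolist())
s=sensors.read_state();print(s["time"],s["tool_pos"],s["tcp_rot"],s["width"])
E
```

```text
pics
scene [[366.3, 0.0, 261.7], [0.0, 366.3, 198.5], [0.0, 0.0, 1.0]] -0.04878349152166556 [[0.4958, -0.8684, 0.0106, -0.2954], [-0.508, -0.2999, -0.8075, 0.3155], [0.7044, 0.3949, -0.5898, 0.7744], [0.0, 0.0, 0.0, 1.0]]
top [[376.4, 0.0, 254.5], [0.0, 376.4, 194.6], [0.0, 0.0, 1.0]] -0.07735127370131654 [[-0.0011, -0.9997, -0.0241, -0.0227], [-0.994, 0.0037, -0.1096, 0.5264], [0.1097, 0.0238, -0.9937, 1.0198], [0.0, 0.0, 0.0, 1.0]]
0.1 [0.16143035 0.65465395 0.20995732] [-0.37881541 -3.11834776  0.0032789 ] 1.001424230450012
```

View pics/scene0.png

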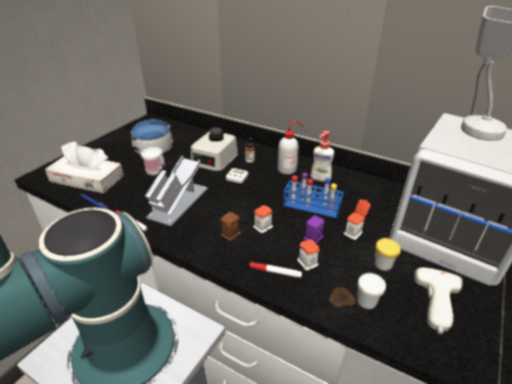

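View pics/top0.png

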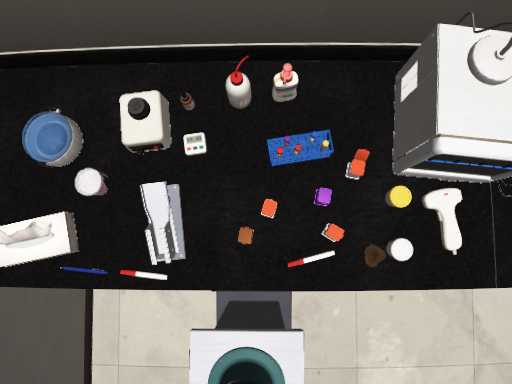

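The scene shows closed orange-capped cartridges at about (263,218) and (309,254), the open one at (356,222) and the rail at (175,190). In the top view these sit at (269,208), (333,232), (357,165) and (160,225). I'll zoom in next.

```bash
python3 - <<'E'
import cv2,numpy as np
s=cv2.imread("pics/scene0.png");t=cv2.imread("pics/top0.png")
R=lambda im,x0,x1,y0,y1,w,h:cv2.resize(im[y0:y1,x0:x1],(w,h),interpolation=cv2.INTER_CUBIC)
cv2.imwrite("pics/c1.png",np.hstack([R(s,140,220,150,230,400,600)[:,:],R(t,125,205,170,270,400,600)]))
a=np.hstack([R(s,220,340,195,285,400,300),R(t,230,350,190,280,400,300)])
cv2.imwrite("pics/c2.png",a)
for n,im in(("scene",s),("top",t)):
    h=cv2.cvtColor(im,cv2.COLOR_BGR2HSV)
    m=cv2.inRange(h,(3,150,120),(14,255,255))
    k,l,st,c=cv2.connectedComponentsWithStats(m)
    for i in range(1,k):
        if st[i,4]>30: print(n,st[i],c[i].round(1),cv2.minAreaRect(np.argwhere(l==i)[:,::-1].astype(np.float32)))
E
```

```text
scene [347 199  24  25 319] [359.5 211.6] ((359.89520263671875, 211.83421325683594), (14.884257316589355, 26.42084312438965), 34.508522033691406)
scene [254 205  18  12 142] [262.8 210.6] ((262.5, 210.5), (10.504515647888184, 16.807226181030273), 66.80140686035156)
scene [222 213  16  11  97] [229.5 218.2] ((229.85052490234375, 218.28868103027344), (7.919700622558594, 14.925588607788086), 66.03750610351562)
scene [300 240  20  14 176] [309.2 246.3] ((309.3450927734375, 246.177001953125), (18.249984741210938, 12.041227340698242), 41.18592834472656)
top [351 149  19  27 342] [359.3 161.7] ((359.1226501464844, 161.3207550048828), (14.422859191894531, 26.922670364379883), 15.945395469665527)
top [261 199  17  17 197] [268.8 207.2] ((268.75, 207.25001525878906), (12.965337753295898, 15.811387062072754), 18.434947967529297)
top [326 223  18  18 209] [334.8 231.9] ((335.1029357910156, 232.16177368164062), (16.806859970092773, 13.205390930175781), 30.963754653930664)
top [238 227  16  17 198] [244.9 235.1] ((245.30799865722656, 235.05599975585938), (13.684738159179688, 16.815231323242188), 10.30484676361084)
```

View pics/c1.png

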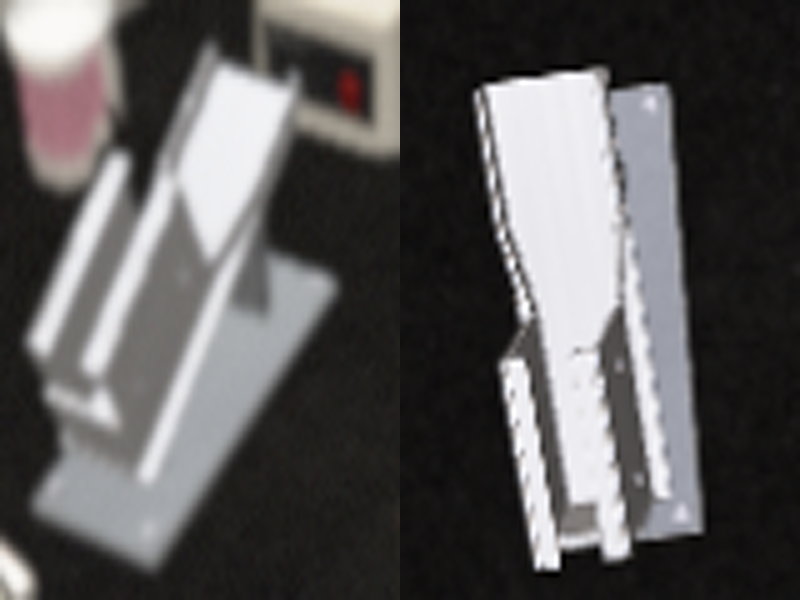

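View pics/c2.png

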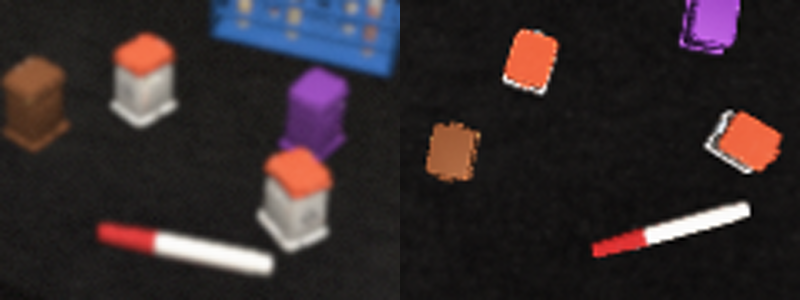

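The rail's low end is nearer the robot, so uphill is about +x. Cartridge A is at top-view (269,207). B is at (335,232), with its label toward −y. I'll locate everything metrically.

```bash
cat > h.py <<'E'
import cv2,numpy as np
from workcell import viewer,sensors
from scipy.optimize import least_squares
from scipy.spatial.transform import Rotation as R
P={n:viewer.camera_params(n) for n in("scene","top")}
def proj(n,X):
    p=P[n];W=np.array(p["world_to_cam"]);c=np.atleast_2d(X)@W[:3,:3].T+W[:3,3]
    s=c[:,:2]/c[:,2:];s=s*(1+p["k1"]*(s**2).sum(1,keepdims=True));K=np.array(p["K"])
    return s@K[:2,:2].T+K[:2,2]
def plane(n,uv,z):
    p=P[n];K=np.array(p["K"]);W=np.array(p["world_to_cam"])
    d=(np.atleast_2d(uv)-K[:2,2])/[K[0,0],K[1,1]];s=d.copy()
    for _ in range(9): s=d/(1+p["k1"]*(s**2).sum(1,keepdims=True))
    r=np.c_[s,np.ones(len(s))]@W[:3,:3];o=-W[:3,:3].T@W[:3,3]
    return (o+r*((z-o[2])/r[:,2:]))[:,:2]
def orange(n,im,z=.062,f=4):
    b=cv2.resize(im,None,fx=f,fy=f,interpolation=cv2.INTER_CUBIC)
    m=cv2.inRange(cv2.cvtColor(b,cv2.COLOR_RGB2HSV),(3,150,175),(14,255,255))
    k,l,st,c=cv2.connectedComponentsWithStats(m);out=[]
    for i in range(1,k):
        if st[i,4]<1000: continue
        uv=(np.argwhere(l==i)[:,::-1]+.5)/f-.5
        q=plane(n,uv,z);r=cv2.minAreaRect((q*1000).astype(np.float32))
        out.append((c[i]/f,q.mean(0)*1000,r))
    return out
E
python3 - <<'E'
from h import *
for n in P:
    im=cv2.imread(f"pics/{n}0.png")[:,:,::-1]
    for c,m,r in orange(n,im.copy()): print(n,c.round(),m.round(1),[np.round(a,1) for a in r])
top=[(140,184.5),(166.6,181.7),(152,265),(171.4,262.7),(145,230),(166,227.5)]
sc=[(182.4,156),(199.4,160),(146,196),(161,200),(164,170),(175,174)]
L=np.array([[.2,.031,.014],[.2,-.031,.014],[0,.024,.07],[0,-.024,.07],[.096,.024,.07],[.096,-.024,.07]])
def world(p): return (R.from_euler("z",p[3])*R.from_euler("y",-np.radians(22))).apply(L)+p[:3]
f=lambda p:np.r_[(proj("top",world(p))-top),(proj("scene",world(p))-sc)].ravel()
r=least_squares(f,[.35,.2,.03,.1],loss="soft_l1");p=r.x;print(p,np.degrees(p[3]));print(f(p).reshape(-1,2).round(1).tolist())
Rr=R.from_euler("z",p[3])*R.from_euler("y",-np.radians(22));print("load",p[:3]+Rr.apply([.15,0,0]))
E
```

```text
scene [360. 212.] [ 627.6 -307.5] [array([ 632.2, -308.2]), array([ 39.8, 119.6]), np.float64(87.5)]
scene [263. 211.] [489.3 -63.7] [array([489.8, -63.8]), array([40.6, 47. ]), np.float64(74.4)]
scene [310. 247.] [ 421.5 -239.4] [array([ 422.5, -239.3]), array([46.9, 38.6]), np.float64(58.9)]
top [359. 163.] [ 610.4 -309.6] [array([ 612.2, -309.3]), array([38.1, 74.9]), np.float64(72.8)]
top [269. 208.] [488.6 -63. ] [array([488.4, -62.9]), array([35.2, 42.9]), np.float64(72.0)]
top [335. 232.] [ 421.6 -238.5] [array([ 421. , -239.3]), array([44.6, 35.3]), np.float64(58.2)]
[0.36692923 0.21583325 0.03431292 0.11011906] 6.309357125084539
[[1.2, 0.3], [-1.9, 0.3], [1.0, -0.6], [-0.1, -0.2], [0.8, -0.2], [-1.4, 0.3], [0.6, -0.1], [-0.0, -0.2], [0.1, -0.1], [-1.2, -0.1], [-1.3, 0.3], [1.1, -0.2]]
load [0.50516442 0.23111741 0.09050391]
```

```bash
cat >> h.py <<'E'
A=((.489,-.0633),-17); B=((.4215,-.239),58.5)
STOP=np.array([.3669,.2158,.0343]);RAIL=R.from_euler("z",6.3,degrees=True)*R.from_euler("y",-22,degrees=True)
def tool(fr,flip=0): # tool rotation for object frame
    s=1 if flip else -1
    return fr*R.from_matrix(np.diag([s,-s,-1.]))
def yaw(d): return R.from_euler("z",d,degrees=True)
def go(pos,rot,n):
    s=sensors.read_state();R0=R.from_rotvec(s["tcp_rot"]);d=R0.inv().apply(np.array(pos)-s["tool_pos"])*1000
    w=(R0.inv()*rot).as_rotvec(degrees=True)/n
    M=sum((R.from_rotvec(w*k,degrees=True).as_matrix() for k in range(n)))
    print("t",round(s["time"],2),"pos",np.round(s["tool_pos"],4),"F",np.round(s["wrist_force"],1),"w",round(float(s["width"]),3),"q",np.round(s["q"],2))
    print(n,"rows of",np.round(np.linalg.solve(M,d),1),np.round(w,2))
E
python3 -c "
from h import *
go((*A[0],.16),tool(yaw(A[1])),16)"
```

```text
t 0.1 pos [0.1614 0.6547 0.21  ] F [0.1 0.1 0. ] w 1.001 q [ 1.29  0.26  1.61 -0.    1.27 -0.04]
16 rows of [-31.6 -37.9   3.2] [-0.01 -0.    0.2 ]
```

```bash
python3 -m inch '[-31.6,-37.9,1,0,0,0.2,75,-31.6,-37.9,1,0,0,0.2,75,-31.6,-37.9,1,0,0,0.2,75,-31.6,-37.9,1,0,0,0.2,75,-31.6,-37.9,1,0,0,0.2,75,-31.6,-37.9,1,0,0,0.2,75,-31.6,-37.9,1,0,0,0.2,75,-31.6,-37.9,1,0,0,0.2,75]' 40
python3 -m inch '[-31.6,-37.9,1,0,0,0.2,65,-31.6,-37.9,1,0,0,0.2,65,-31.6,-37.9,1,0,0,0.2,65,-31.6,-37.9,1,0,0,0.2,65,-31.6,-37.9,1,0,0,0.2,65,-31.6,-37.9,10,0,0,0.2,65,-31.6,-37.9,10,0,0,0.2,65,-31.6,-37.9,15,0,0,0.2,65]'
python3 -c "
from h import *
go((*A[0],.024),tool(yaw(A[1])),6)"
```

```text
time: 0.9
tool_pos: [0.3302, 0.2963, 0.2028]
tcp_rot: [-0.422, -3.113, 0.0]
wrist_force: [0.4, 0.5, -0.1]
width: 0.875
grip_force: 0.0
time: 1.7
tool_pos: [0.4886, -0.0634, 0.164]
tcp_rot: [0.467, 3.105, 0.0]
wrist_force: [0.3, 1.0, 0.1]
width: 0.761
grip_force: 0.0
t 1.7 pos [ 0.4886 -0.0634  0.164 ] F [0.3 1.  0.1] w 0.761 q [-0.18 -0.05  2.04  0.    1.15 -1.45]
6 rows of [-0.   0.  23.3] [ 0.    0.02 -0.02]
```

```bash
python3 -m inch '[0,0,23,0,0,0,60,0,0,23,0,0,0,60,0,0,23,0,0,0,60,0,0,23,0,0,0,60,0,0,20,0,0,0,60,0,0,15,0,0,0,60,0,0,10,0,0,0,60,0,0,3,0,0,0,60]' 40
python3 -m inch '[0,0,0,0,0,0,25,0,0,0,0,0,0,25,0,0,0,0,0,0,25,0,0,0,0,0,0,25,0,0,0,0,0,0,25,0,0,0,0,0,0,25,0,0,0,0,0,0,25,0,0,0,0,0,0,25]' 40
python3 - <<'E'
from h import *
s=sensors.read_state();print(s["tool_pos"],s["width"],s["grip_force"])
go(STOP+RAIL.apply([.150,0,.060]),tool(RAIL),14)
E
```

```text
time: 2.5
tool_pos: [0.4865, -0.0609, 0.0224]
tcp_rot: [-0.465, -3.104, -0.0]
wrist_force: [0.4, -0.1, 1.0]
width: 0.703
grip_force: 0.0
time: 3.3
tool_pos: [0.4884, -0.0613, 0.0244]
tcp_rot: [0.466, 3.106, -0.0]
wrist_force: [-1.4, 0.6, 4.8]
width: 0.431
grip_force: 40.9
[ 0.48836319 -0.06129636  0.0244334 ] 0.4310232770840956 40.94932973384857
t 3.3 pos [ 0.4884 -0.0613  0.0244] F [-1.4  0.6  4.8] w 0.431 q [-0.18  0.12  2.16 -0.    0.86 -1.45]
14 rows of [ 1.1 20.9 -8.8] [-0.32 -1.54 -1.65]
```

```bash
python3 -m inch '[0,0,-15,0,0,0,25,0,0,-25,0,0,0,25,0,0,-30,0,0,0,25,0,0,-30,0,0,0,25,0,0,-30,0,0,0,25,0,0,-25,0,0,0,25,0,0,-10,0,0,0,25,0,0,0,0,0,0,25]' 40
python3 - <<'E'
from h import *
go(STOP+RAIL.apply([.150,0,.070]),tool(RAIL),14)
E
```

```text
time: 4.1
tool_pos: [0.4886, -0.0613, 0.1899]
tcp_rot: [0.465, 3.104, -0.0]
wrist_force: [-0.4, 0.7, -0.4]
width: 0.432
grip_force: 40.3
t 4.1 pos [ 0.4886 -0.0613  0.1899] F [-0.4  0.7 -0.4] w 0.432 q [-0.18 -0.07  2.01  0.    1.2  -1.45]
14 rows of [ 3.4 20.6  2.2] [-0.32 -1.54 -1.65]
```

```bash
python3 -m inch '[3.4,20.6,2.2,-0.32,-1.54,-1.65,25,3.4,20.6,2.2,-0.32,-1.54,-1.65,25,3.4,20.6,2.2,-0.32,-1.54,-1.65,25,3.4,20.6,2.2,-0.32,-1.54,-1.65,25,3.4,20.6,2.2,-0.32,-1.54,-1.65,25,3.4,20.6,2.2,-0.32,-1.54,-1.65,25,3.4,20.6,2.2,-0.32,-1.54,-1.65,25,3.4,20.6,2.2,-0.32,-1.54,-1.65,25]' 40
python3 -m inch '[3.4,20.6,2.2,-0.32,-1.54,-1.65,25,3.4,20.6,2.2,-0.32,-1.54,-1.65,25,3.4,20.6,2.2,-0.32,-1.54,-1.65,25,3.4,20.6,2.2,-0.32,-1.54,-1.65,25,3.4,20.6,2.2,-0.32,-1.54,-1.65,25,3.4,20.6,2.2,-0.32,-1.54,-1.65,25,0,0,0,0,0,0,25,0,0,0,0,0,0,25]'
python3 - <<'E'
from h import *
go(STOP+RAIL.apply([.150,0,.030]),tool(RAIL),6)
for n in P: cv2.imwrite(f"pics/{n}1.png",viewer.read_camera(n)[:,:,::-1])
s=cv2.imread("pics/scene1.png");t=cv2.imread("pics/top1.png")
Z=lambda im,x0,x1,y0,y1,w,h:cv2.resize(im[y0:y1,x0:x1],(w,h),interpolation=cv2.INTER_CUBIC)
cv2.imwrite("pics/c3.png",np.hstack([Z(s,130,230,110,230,400,480),Z(t,120,220,160,280,400,480)]))
E
```

```text
time: 4.9
tool_pos: [0.4932, 0.1059, 0.1679]
tcp_rot: [0.095, 2.924, 0.017]
wrist_force: [0.1, -0.5, 0.1]
width: 0.436
grip_force: 40.3
time: 5.7
tool_pos: [0.4765, 0.2285, 0.1518]
tcp_rot: [-0.155, 2.76, 0.028]
wrist_force: [-0.2, -0.5, -0.4]
width: 0.434
grip_force: 40.4
t 5.7 pos [0.4765 0.2285 0.1518] F [-0.2 -0.5 -0.4] w 0.434 q [ 0.5  -0.2   2.24 -0.21  0.75 -1.06]
6 rows of [-0.6 -0.1  6.3] [-0.01 -0.06  0.02]
```

View pics/c3.png

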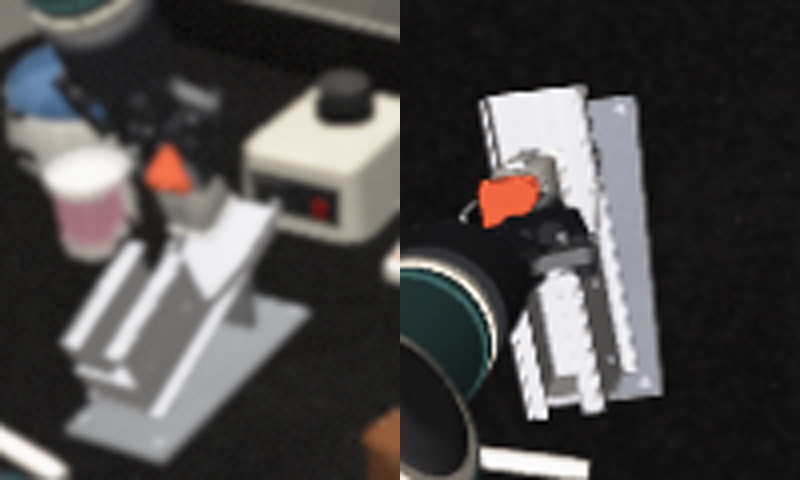

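The cartridge hangs tilted over the open upper part of the rail, at about crop (190,190) in the scene view, with its cap leaning downhill. Now lowering.

```bash
python3 -m inch '[-1,0,8,0,0,0,25,-1,0,8,0,0,0,25,-1,0,8,0,0,0,25,0,0,6,0,0,0,25,0,0,4,0,0,0,25,0,0,3,0,0,0,25,0,0,1.5,0,0,0,25,0,0,0,0,0,0,25]' 40
python3 -c "
from h import *
go(STOP+RAIL.apply([.150,0,.0245]),tool(RAIL),4)"
```

```text
time: 6.6
tool_pos: [0.4951, 0.2309, 0.1193]
tcp_rot: [-0.153, 2.756, 0.03]
wrist_force: [-0.1, 0.1, 0.0]
width: 0.433
grip_force: 40.4
t 6.6 pos [0.4951 0.2309 0.1193] F [-0.1  0.1  0. ] w 0.433 q [ 0.48 -0.12  2.25 -0.22  0.67 -1.05]
4 rows of [ 0.4 -0.2  1.5] [ 0.01 -0.04  0.01]
```

```bash
python3 -m inch '[0,0,1,0,0,0,25,0,0,1,0,0,0,25,0,0,1,0,0,0,25,0,0,0.5,0,0,0,25,0,0,0.5,0,0,0,25,0,0,0.5,0,0,0,25,0,0,0,0,0,0,25,0,0,0,0,0,0,25]' 40
python3 -c "
from h import *
go(STOP+RAIL.apply([.150,0,.0245]),tool(RAIL),4)"
```

```text
time: 7.4
tool_pos: [0.4968, 0.231, 0.1153]
tcp_rot: [-0.152, 2.756, 0.03]
wrist_force: [-0.0, -0.7, -0.8]
width: 0.43
grip_force: 40.4
t 7.4 pos [0.4968 0.231  0.1153] F [-0.  -0.7 -0.8] w 0.43 q [ 0.48 -0.11  2.25 -0.22  0.66 -1.05]
4 rows of [ 0.4 -0.2  0.4] [ 0.01 -0.03  0.01]
```

```bash
python3 -m inch '[0,0,1,0,0,0,25,0,0,1,0,0,0,25,0,0,0.5,0,0,0,25,0,0,0.5,0,0,0,25,0,0,0,0,0,0,25,0,0,0,0,0,0,25,0,0,0,0,0,0,25,0,0,0,0,0,0,25]' 40
```

```text
time: 8.2
tool_pos: [0.4979, 0.2312, 0.1125]
tcp_rot: [-0.153, 2.756, 0.03]
wrist_force: [-0.4, 0.0, -0.6]
width: 0.433
grip_force: 40.4
```

```bash
python3 -m inch '[0,0,0.5,0,0,0,25,0,0,0.5,0,0,0,25,0,0,0.5,0,0,0,25,0,0,0.5,0,0,0,25,0,0,0.5,0,0,0,25,0,0,0,0,0,0,25,0,0,0,0,0,0,25,0,0,0,0,0,0,25]' 40
```

```text
time: 9.0
tool_pos: [0.4995, 0.2317, 0.1118]
tcp_rot: [-0.152, 2.754, 0.031]
wrist_force: [-5.7, -2.1, 8.3]
width: 0.436
grip_force: 41.5
```

```bash
python3 -c "
from h import *
s=sensors.read_state();print(RAIL.inv().apply(s['tool_pos']-STOP))"
python3 -m inch '[0,0,-0.8,0,0,0,25,0,0,0,0,0,0,60,0,0,0,0,0,0,65,0,0,0,0,0,0,65,0,0,0,0,0,0,65,0,0,0,0,0,0,65,0,0,0,0,0,0,65,0,0,0,0,0,0,65]' 40
python3 - <<'E'
from h import *
for n in P: cv2.imwrite(f"pics/{n}2.png",viewer.read_camera(n)[:,:,::-1])
s=cv2.imread("pics/scene2.png");t=cv2.imread("pics/top2.png")
Z=lambda im,x0,x1,y0,y1,w,h:cv2.resize(im[y0:y1,x0:x1],(w,h),interpolation=cv2.INTER_CUBIC)
cv2.imwrite("pics/c4.png",np.hstack([Z(s,130,230,110,230,400,480),Z(t,120,220,160,280,400,480)]))
E
```

```text
[0.15281835 0.00128247 0.02184584]
time: 9.8
tool_pos: [0.4985, 0.2312, 0.1109]
tcp_rot: [-0.152, 2.756, 0.03]
wrist_force: [0.6, 0.6, 0.1]
width: 0.764
grip_force: 0.0
```

View pics/c4.png

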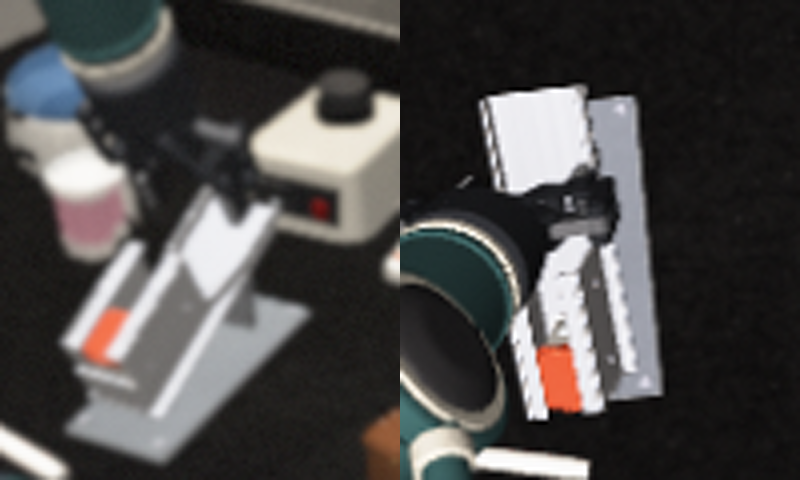

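Cartridge A slid to the stop: its orange cap is at crop (105,335) in the scene view and (560,380) in the top view. Next is B.

```bash
python3 -m inch '[0,0,-15,0,0,0,65,0,0,-25,0,0,0,65,0,0,-25,0,0,0,65,-15,0,-15,0,7.3,0,65,-15,0,-15,0,7.3,0,65,-15,0,-10,0,7.3,0,65,0,0,0,0,0,0,65,0,0,0,0,0,0,65]' 40
python3 -c "
from h import *
go((*B[0],.16),tool(yaw(B[1]),1),16)
go((*B[0],.16),tool(yaw(B[1]),1),24)"
```

```text
time: 10.7
tool_pos: [0.508, 0.232, 0.2199]
tcp_rot: [0.172, -3.135, 0.0]
wrist_force: [-1.0, -0.3, -0.1]
width: 0.768
grip_force: 0.0
t 10.7 pos [0.508  0.232  0.2199] F [-1.  -0.3 -0.1] w 0.768 q [ 0.38  0.04  1.84  0.    1.26 -1.3 ]
16 rows of [-25.4 -27.1   3.7] [-0.01 -0.    7.99]
t 10.7 pos [0.508  0.232  0.2199] F [-1.  -0.3 -0.1] w 0.768 q [ 0.38  0.04  1.84  0.    1.26 -1.3 ]
24 rows of [-17.4 -17.6   2.5] [-0.   -0.    5.32]
```

```bash
python3 -m inch '[-25.4,-27.1,0,0,0,8,65,-25.4,-27.1,0,0,0,8,65,-25.4,-27.1,0,0,0,8,65,-25.4,-27.1,0,0,0,8,65,-25.4,-27.1,0,0,0,8,65,-25.4,-27.1,0,0,0,8,65,-25.4,-27.1,0,0,0,8,65,-25.4,-27.1,0,0,0,8,65]' 40
python3 -m inch '[-25.4,-27.1,0,0,0,8,65,-25.4,-27.1,0,0,0,8,65,-25.4,-27.1,0,0,0,8,65,-25.4,-27.1,0,0,0,8,65,-25.4,-27.1,15,0,0,8,65,-25.4,-27.1,15,0,0,8,65,-25.4,-27.1,15,0,0,8,65,-25.4,-27.1,15,0,0,8,65]' 40
python3 -c "
from h import *
go((*B[0],.0244),tool(yaw(B[1]),1),6)"
```

```text
time: 11.5
tool_pos: [0.6087, -0.0312, 0.2204]
tcp_rot: [-1.522, -2.748, 0.0]
wrist_force: [0.2, -0.4, 0.6]
width: 0.761
grip_force: 0.0
time: 12.3
tool_pos: [0.4169, -0.238, 0.1598]
tcp_rot: [2.747, 1.524, -0.001]
wrist_force: [0.5, -0.6, -0.1]
width: 0.761
grip_force: 0.0
t 12.3 pos [ 0.4169 -0.238   0.1598] F [ 0.5 -0.6 -0.1] w 0.761 q [-0.57 -0.07  2.07 -0.    1.15 -0.01]
6 rows of [ 0.3  0.7 22.6] [ 0.    0.01 -0.08]
```

```bash
python3 -m inch '[1,2,23,0,0,-0.4,65,1,2,23,0,0,0,65,0,0,23,0,0,0,65,0,0,23,0,0,0,65,0,0,20,0,0,0,65,0,0,14,0,0,0,65,0,0,8,0,0,0,65,0,0,2,0,0,0,65]' 40
python3 -m inch '[0,0,0,0,0,0,25,0,0,0,0,0,0,25,0,0,0,0,0,0,25,0,0,0,0,0,0,25,0,0,0,0,0,0,25,0,0,0,0,0,0,25,0,0,-20,0,0,0,25,0,0,-30,0,0,0,25]' 40
python3 -m inch '[0,0,-35,0,0,0,25,0,0,-35,0,0,0,25,0,0,-35,0,0,0,25,0,0,-25,0,0,0,25,0,0,-15,0,0,0,25,0,0,0,0,0,0,25,0,0,0,0,0,0,25,0,0,0,0,0,0,25]' 40
python3 -c "
from h import *
go((.49,.225,.21),tool(yaw(6.3),1),16)"
```

```text
time: 13.1
tool_pos: [0.423, -0.2379, 0.0241]
tcp_rot: [-2.736, -1.541, 0.002]
wrist_force: [-0.2, -0.1, -0.5]
width: 0.761
grip_force: 0.0
time: 13.9
tool_pos: [0.4219, -0.2375, 0.0733]
tcp_rot: [-2.734, -1.538, 0.005]
wrist_force: [0.4, 0.1, 0.9]
width: 0.432
grip_force: 40.3
time: 14.7
tool_pos: [0.4229, -0.238, 0.2176]
tcp_rot: [-2.735, -1.539, 0.003]
wrist_force: [-0.4, 0.4, 0.1]
width: 0.436
grip_force: 40.3
t 14.7 pos [ 0.4229 -0.238   0.2176] F [-0.4  0.4  0.1] w 0.436 q [-0.56 -0.1   1.99 -0.    1.26 -0.02]
16 rows of [ 20.4 -22.4   0.5] [-0.01  0.01  3.28]
```

```bash
python3 -m inch '[20.4,-22.4,0,0,0,3.28,25,20.4,-22.4,0,0,0,3.28,25,20.4,-22.4,0,0,0,3.28,25,20.4,-22.4,0,0,0,3.28,25,20.4,-22.4,0,0,0,3.28,25,20.4,-22.4,0,0,0,3.28,25,20.4,-22.4,0,0,0,3.28,25,20.4,-22.4,0,0,0,3.28,25]' 40
python3 -m inch '[20.4,-22.4,0,0,0,3.28,25,20.4,-22.4,0,0,0,3.28,25,20.4,-22.4,0,0,0,3.28,25,20.4,-22.4,0,0,0,3.28,25,20.4,-22.4,0,0,0,3.28,25,20.4,-22.4,0,0,0,3.28,25,20.4,-22.4,0,0,0,3.28,25,20.4,-22.4,0,0,0,3.28,25]' 40
python3 -c "
from h import *
go(STOP+RAIL.apply([.1525,0.001,.060]),tool(RAIL,1),7)"
```

```text
time: 15.5
tool_pos: [0.402, 0.0019, 0.218]
tcp_rot: [-3.016, -0.875, 0.005]
wrist_force: [0.4, -0.1, -0.6]
width: 0.433
grip_force: 40.3
time: 16.3
tool_pos: [0.4898, 0.2254, 0.2175]
tcp_rot: [3.136, 0.169, -0.007]
wrist_force: [-0.3, -0.6, -0.2]
width: 0.431
grip_force: 40.3
t 16.3 pos [0.4898 0.2254 0.2175] F [-0.3 -0.6 -0.2] w 0.431 q [0.38 0.01 1.88 0.   1.26 1.85]
7 rows of [-2.3 -0.7  9.9] [ 0.01  3.18 -0.02]
```

```bash
python3 -m inch '[-2.3,-0.7,9.9,0,3.18,0,25,-2.3,-0.7,9.9,0,3.18,0,25,-2.3,-0.7,9.9,0,3.18,0,25,-2.3,-0.7,9.9,0,3.18,0,25,-2.3,-0.7,9.9,0,3.18,0,25,-2.3,-0.7,9.9,0,3.18,0,25,-2.3,-0.7,9.9,0,3.18,0,25,0,0,0,0,0,0,25]' 40
python3 -c "
from h import *
go(STOP+RAIL.apply([.1525,0.001,.0235]),tool(RAIL,1),6)"
```

```text
time: 17.1
tool_pos: [0.4812, 0.2271, 0.1438]
tcp_rot: [-3.063, -0.17, -0.589]
wrist_force: [-1.0, -0.8, -1.0]
width: 0.428
grip_force: 40.3
t 17.1 pos [0.4812 0.2271 0.1438] F [-1.  -0.8 -1. ] w 0.428 q [ 0.49 -0.18  2.25 -0.21  0.73  2.08]
6 rows of [ 0.9 -0.4  5.8] [0.03 0.04 0.01]
```

```bash
python3 -m inch '[1,-0.5,7,0,0,0,25,1,-0.5,7,0,0,0,25,1,-0.5,7,0,0,0,25,1,-0.5,5,0,0,0,25,1,0,4,0,0,0,25,0,0,2,0,0,0,25,0,0,1,0,0,0,25,0,0,0,0,0,0,25]' 40
python3 -c "
from h import *
go(STOP+RAIL.apply([.1525,0.001,.0225]),tool(RAIL,1),6)"
```

```text
time: 17.9
tool_pos: [0.5026, 0.2327, 0.1206]
tcp_rot: [-3.057, -0.167, -0.6]
wrist_force: [-1.1, -0.2, 0.1]
width: 0.433
grip_force: 40.3
t 17.9 pos [0.5026 0.2327 0.1206] F [-1.1 -0.2  0.1] w 0.433 q [ 0.48 -0.11  2.24 -0.22  0.66  2.09]
6 rows of [-1.1  0.2  1. ] [ 0.   -0.04 -0.01]
```

```bash
python3 -m inch '[-2,0,1,0,0,0,25,-2,0,1,0,0,0,25,-1,0,1,0,0,0,25,0,0,0.7,0,0,0,25,0,0,0.5,0,0,0,25,0,0,0.5,0,0,0,25,0,0,0,0,0,0,25,0,0,0,0,0,0,25]' 40
python3 -c "
from h import *
go(STOP+RAIL.apply([.1525,0.001,.0225]),tool(RAIL,1),4)"
```

```text
time: 18.7
tool_pos: [0.4998, 0.2325, 0.1145]
tcp_rot: [-3.057, -0.167, -0.601]
wrist_force: [0.2, 0.3, -0.4]
width: 0.432
grip_force: 40.3
t 18.7 pos [0.4998 0.2325 0.1145] F [ 0.2  0.3 -0.4] w 0.432 q [ 0.48 -0.11  2.25 -0.23  0.65  2.1 ]
4 rows of [-0.4  0.3  0.4] [ 0.   -0.06 -0.01]
```

```bash
python3 -m inch '[0,0,0.5,0,0,0,25,0,0,0.5,0,0,0,25,0,0,0.5,0,0,0,25,0,0,0.5,0,0,0,25,0,0,0,0,0,0,25,0,0,0,0,0,0,25,0,0,0,0,0,0,25,0,0,0,0,0,0,25]' 40
```

```text
time: 19.5
tool_pos: [0.5011, 0.2329, 0.1142]
tcp_rot: [-3.056, -0.167, -0.603]
wrist_force: [-5.5, -0.9, 8.6]
width: 0.434
grip_force: 41.5
```

Contact. I'll back off slightly, release and retract.

```bash
python3 -m inch '[0,0,-0.8,0,0,0,25,0,0,0,0,0,0,60,0,0,0,0,0,0,65,0,0,0,0,0,0,65,0,0,0,0,0,0,65,0,0,0,0,0,0,65,0,0,0,0,0,0,65,0,0,0,0,0,0,65]' 40
python3 -m inch '[0,0,-15,0,0,0,65,0,0,-25,0,0,0,65,0,0,-25,0,0,0,65,0,0,-25,0,0,0,65,0,0,-15,0,-7.3,0,65,0,0,-10,0,-7.3,0,65,0,0,0,0,-7.3,0,65,0,0,0,0,0,0,65]' 40
python3 -m inch '[20,25,0,0,0,0,65,20,25,0,0,0,0,65,20,25,0,0,0,0,65,20,25,0,0,0,0,65,10,20,0,0,0,0,65,0,10,0,0,0,0,65,0,0,0,0,0,0,65,0,0,0,0,0,0,65]' 40
python3 - <<'E'
from h import *
for n in P: cv2.imwrite(f"pics/{n}3.png",viewer.read_camera(n)[:,:,::-1])
s=cv2.imread("pics/scene3.png");t=cv2.imread("pics/top3.png")
Z=lambda im,x0,x1,y0,y1,w,h:cv2.resize(im[y0:y1,x0:x1],(w,h),interpolation=cv2.INTER_CUBIC)
cv2.imwrite("pics/c5.png",np.hstack([Z(s,130,230,110,230,400,480),Z(t,120,220,160,280,400,480)]))
for c,m,r in orange("top",t[:,:,::-1].copy()): print(c.round(1),m.round(1))
E
```

```text
time: 20.3
tool_pos: [0.5002, 0.2325, 0.1133]
tcp_rot: [-3.057, -0.167, -0.601]
wrist_force: [-0.2, -0.9, 0.5]
width: 0.762
grip_force: 0.0
time: 21.1
tool_pos: [0.4613, 0.2282, 0.2202]
tcp_rot: [-3.136, -0.169, -0.008]
wrist_force: [0.2, 0.2, 0.3]
width: 0.766
grip_force: 0.0
time: 21.9
tool_pos: [0.5606, 0.109, 0.2205]
tcp_rot: [-3.136, -0.171, -0.009]
wrist_force: [0.6, 0.2, 0.1]
width: 0.762
grip_force: 0.0
[359.5 162.6] [ 610.4 -309.6]
```

View pics/c5.png

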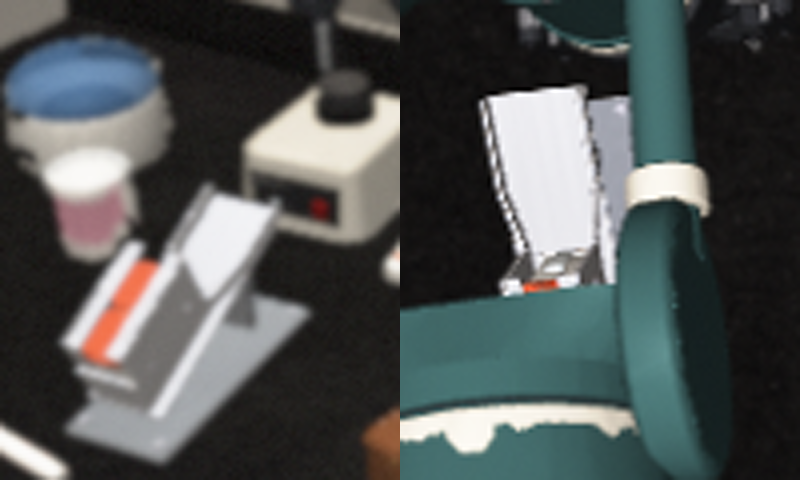

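Both caps show end to end in the covered part, with the seam at about crop (118,305), and the open cartridge hasn't moved. I'll check the positions numerically before handing in.

```bash
python3 - <<'E'
from h import *
im=cv2.imread("pics/scene3.png")
m=cv2.inRange(cv2.cvtColor(im,cv2.COLOR_BGR2HSV),(3,130,120),(14,255,255));m[:,200:]=0;m[205:]=0
for x in(0,48,96): print(x,proj("scene",STOP+RAIL.apply([x/1000,0.008,.062])).round(1))
k=np.argwhere(m)[:,::-1];print(k[k[:,1]==k[:,1].min()],k[k[:,1]==k[:,1].max()])
E
```

```text
0 [[151.7 198.8]]
48 [[160.  185.7]]
96 [[168.  173.1]]
[[165 175]
 [166 175]
 [167 175]
 [168 175]] [[155 200]
 [156 200]]
```

```bash
python3 -c "
from workcell import job
print(job.finish_job())"
```

```text
the job is handed in; nothing more can be done
None
```

Both closed cartridges are in the covered part of the rail, the first at the stop and the second up against it, tabs pointing down the slope; the open one was left untouched, and I handed the job in at about 22 s (result not reported back).

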